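# Load a board carrier past the spring catch of a test jig

## Robot

A 6-joint arm with a two-finger parallel gripper is mounted at the origin on the work surface. World frame = base frame: x ahead of the robot, y to its left, z up, the work surface at z = 0. Lengths are in m, angles in rad, forces in N, time in s.
With the tool pointing down it reaches from about 0.35 to 0.775 m from the base axis. Payload 7.3 kg.
Tool frame: the origin (TCP) lies midway between the tips of the shut fingers; the grasp point (between the pads) lies 19 mm behind it; z points along the fingers, y is the line along which they close (so a half turn about z gives the same grasp; the last joint's range is limited). The gripper opens to 92 mm and grips with 3 to 60 N. Pads are 19 mm wide; open, the fingers measure 130 mm over their backs; the gripper's body (75 mm by 190 mm) begins 47 mm behind the grasp point.
Start: joints at [-1.277, 0.342, 1.524, -0, 1.275, -0.146], TCP at [0.224, -0.475, 0.227] pointing down, gripper open.
Joint ranges: [-2.53, 2.53], [-0.77, 2.02], [0.04, 2.7], [-1, 4.14], [0.28, 2.66], [-3.11, 3.11]. Speed limits (rad/s): [2.57, 2.57, 3.14, 3.14, 3.14, 3.14].

## Interface

Orientations are given as a rotation vector (axis times angle).
In Python, from plant import env, camera, camera_model gives the robot as it stands.
- The arm moves only by the tool arm_command, never from a script. Its arguments are lists of equal length, an entry for each row: "translation": the shift along the world's x, y, z in units of 0.06 m (1.0 is 0.06 m), a list of three; "angular": the turn, a rotation vector about the world's x, y, z in units of 6 degrees (1.0 is 6 degrees), a list of three. In form: {"translation": [[dx, dy, dz], ...], "angular": [[wx, wy, wz], ...]}. A call has 1 to 5 rows; each row shifts and turns the commanded pose from where the row before left it; what a row does not reach is not made up. A row lasts 1/8 s, in which the tool goes at most 62.5 mm and 10.7 degrees, less where a joint would pass 70% of its speed; a pose out of reach is approached as far as the arm can. A call with a number of a shift or a turn outside -1 to 1 is refused whole. A call with a gripper value outside its range is refused whole. "claw" is the finger opening in mm, from 0 to 91.8, set as the call begins (left out, the last holds). The fingers move at their own pace and stop on an object; "newtons" is the grip in N (left out, the last holds). Time passes only in rows, so rows that do not move let the fingers close. It gives the time, the measured TCP pose, the force, the opening and the grip force at its end, in the units of the state.
- env.get_obs(): the state, without advancing time (a new reading comes with each control period).
- camera(name): name is "side" or "top" or "wrist"; returns (picture, depth): 400x640x3 uint8, red, green, blue; 400x640 float32, m along the optical axis (not along the pixel's ray), 0 where there is no reading.
- camera_model(name): a dict with "fx", "fy", "cx", "cy" (pixels), "R" (3x3) and "t" (3): a world point X has camera coordinates R X + t. Camera axes: x right, y down, z forward; pixel columns grow to the right and rows downward; lengths in m; the calibration is good to about 2 mm. A picture is of the moment at which its call begins: read the wrist's pose just before it. camera_model takes no time and is no camera call; for the wrist camera it gives the pose at the moment of the call.
- env.close_job(): hands the job in; it is judged then, once.
The state is a dict: "clock": time; "joints": joint angles; "dq": joint speeds; "joint_efforts": joint torques, N m; "eef_pos": TCP position; "tool_rot": TCP orientation; "contact_force": force on the tool from outside, world axes, zero at the start; "ft_torque": the same for the moment, N m; "opening": finger opening in m; "grip_force": force on a finger pad.
Only numpy, scipy, OpenCV 4.12 (cv2) and the standard library are available. Lean on these libraries where they do the work, as an engineer would, in place of code of your own. Each camera call takes 0.05 s, during which the arm holds its last target. There are 200 camera calls.

## Task

Load the yellow board carrier into the test jig: with a fingertip press the red release bar down behind the carrier and, keeping it down, push the carrier along its track over the lowered catch until it is fully home against the black end block. Then let go and move clear, so that the steel catch springs up through the carrier's window and locks it. The carrier is only pushed, never lifted, and the other things on and around the jig stay where they are.

Things in the scene. Friction and masses are not known exactly. Their poses are not given: they have to be found in the camera images.
- jig: Board test jig on the bench: grey base 200 x 310 x 6 mm, two aluminium rails. Origin: on the bench, on the track's centre line; own +y = the way the carrier slides, z up. In its frame: running surface at z = 30 mm; open channel between the rails, x -30 to +30, holds the red bar; rail walls reach z = 38; steel lips over the carrier's edges, y -60 to +100, reach z = 43 and leave 92 mm between them.
- end_stop (a point): Middle of the black end block's face, which stops the carrier: at jig x = 0, y = +100 mm, z = 33 mm. The block is 124 mm wide, its top 60 mm above the bench.
- catch (a joint): Red release bar and steel catch tooth, one rigid sprung part that moves straight down: 0 = up (locked), 0.012 m = bottomed. About 2 N starts it, 5.5 N bottoms it, wherever the bar is pressed; it springs back when released. Up, the tooth stands 8 mm above the running surface and blocks the carrier, which passes only with the joint between about 0.0085 and 0.012.
- bar_top (a point): Point on the flat top of the red release bar, on its centre line near its free end, at jig y = -140 mm; moves down with the bar. The bar is 46 mm wide (jig x), runs from jig y = -166 to +57 mm, its top at z = 28 mm when up (2 mm under the running surface). Behind the carrier it is open from above; a fingertip can slide along it while pressing.
- tooth_top (a point): Centre of the top of the steel catch tooth, 24 mm wide (jig x) and 6 mm thick (jig y), at jig x = 0, y = +60 mm, z = 38 mm when up.
- carrier_tail (a point): Middle of the lower rear edge of the yellow carrier (0.3 to 0.6 kg, loose in the track, 1.5 mm side play), at running-surface height; axes parallel to the jig's. Carrier: plate 104 mm wide, 130 long (jig y), 6 thick, with a small green board and, flush with the rear edge, an upright wall 76 mm wide, top 30 mm above this point: push there to jig +y. Starts at jig y -111 to -83 mm; home: -30 mm.
- carrier_front (a point): Middle of the lower front edge of the carrier, 130 mm ahead of its tail. It starts 10 to 38 mm short of the tooth's near face and meets the end block (jig y = 100 mm) when home.
- carrier_window (a point): Centre, at the plate's top, of the carrier's window: a through slot 32 mm wide (jig x) by 12 mm (jig y), 90 mm ahead of the tail. Fully home it is right above the tooth.
- knob_blue: Black control knob with blue cap, 22 mm diameter, 18 mm high, standing on the jig's base plate beside a rail (leave alone). Origin under its centre.
- fader_cap: Red fader cap 12 x 26 x 12 mm on the jig's base plate beside the other rail (leave alone). Origin under its centre.
- knob_grey: Black control knob with grey cap, 22 mm diameter, 18 mm high, on the bench by the jig (leave alone).
- plug: Steel audio plug with blue band standing upright on the bench by the jig, 20 mm diameter, 58 mm high (leave alone).
- screwdriver: Screwdriver 170 mm long lying on the bench by the jig (leave alone).
- flux_jar: Small closed jar, 52 mm diameter, 55 mm high, on the bench to the left (leave alone).
- parts_tray: Blue open divided tray 100 x 140 x 35 mm on the bench to the right (leave alone).
Not all that is in view belongs to the job. What is shaped like the part that bears carrier_tail but orange or pink is not meant.

How it is judged:
On the way, in this order (a step that is already met when the one before it is completed fails the run):
1. the catch is held below the running surface while the carrier has not yet passed it (value of joint catch above 0.008 m and y of carrier_front in the frame of jig below 0.06 m), for 0.1 s.
2. the carrier's front has passed over the lowered catch (value of joint catch above 0.007 m and y of carrier_front in the frame of jig above 0.066 m), for 0.05 s.
At the end, for the whole second after the job is handed in: The carrier is home (window centre within 6 mm of the tooth along the track), lies on the rails (both ends within 4 mm of the running surface), and the catch is fully up (within 2 mm) through its window (value of joint catch below 0.002 m and y of carrier_window in the frame of tooth_top between -0.006 and 0.006 m and z of carrier_tail in the frame of jig between 0.026 and 0.034 m and z of carrier_front in the frame of jig below 0.034 m); the robot touches nothing.
It fails at once if the carrier is lifted out of its track (more than 8 mm at either end) (z of any of carrier_tail, carrier_front in the frame of jig above 0.038 m).
It fails at once if another thing on or around the jig (knob, fader cap, plug, screwdriver, jar, tray) is displaced by more than 15 mm (distance of any of knob_blue, knob_grey, fader_cap, plug, screwdriver, flux_jar, parts_tray from where it was at the start of the episode above 0.015 m).
It also fails if it takes over 38 s, if anything falls off the work surface, if the arm or the gripper's body presses on something with over 40 N, if the wrist force passes 120 N, or if a joint passes its speed limit or range.

## Working session

There is one attempt and no reset: what is moved stays moved. The work goes in short steps, Python scripts to look and compute and a tool call to move; the robot and the scene stay as the last step left them, time stands still between calls to the robot, and variables do not carry over. Pictures are saved under pics/ and viewed, at most 10 in all, crops included, and the job is handed in when it is done.

Besides the shell and the picture viewer there is one more tool, called after "Emit:" by a JSON object that holds its "api" and its "payload", one argument or row to a line. arm_command: Moves the arm, as the interface text tells. Shifts and turns lie within -1 to 1; 1 stands for 0.06 m of shift or 6 degrees of turn. Its arguments: {"type":"object","properties":{"translation":{"type":"array"},"angular":{"type":"array"},"claw":{"type":"number"},"newtons":{"type":"number"}},"required":["translation","angular"]}

```bash
mkdir -p pics; python3 - <<'E'
from plant import env,camera,camera_model
import cv2,numpy as np
for n in ("top","side"):
    p,d=camera(n); cv2.imwrite(f"pics/{n}0.png",p[:,:,::-1]); np.savez(f"{n}0.npz",p=p,d=d)
    m=camera_model(n); print(n,m)
o=env.get_obs(); print({k:np.round(v,3) for k,v in o.items()})
E
```

```text
top {'fx': 434.9454175969866, 'fy': 434.9454175969866, 'cx': 322.0375947783358, 'cy': 197.66491466137407, 'R': array([[-5.49794102e-04, -9.99875913e-01,  1.57434233e-02],
       [-9.97571055e-01, -5.48202965e-04, -6.96540774e-02],
       [ 6.96540648e-02, -1.57434788e-02, -9.97446968e-01]]), 't': array([-0.01952697,  0.50669395,  1.23750658])}
side {'fx': 466.2442091303451, 'fy': 466.2442091303451, 'cx': 321.87076968901135, 'cy': 200.01161697540283, 'R': array([[-0.8460074 , -0.5330752 ,  0.01011471],
       [-0.36411041,  0.56378874, -0.7413271 ],
       [ 0.38948053, -0.63085108, -0.67106768]]), 't': array([0.42837906, 0.24011418, 1.09745964])}
{'clock': np.float64(0.1), 'joints': array([-1.277,  0.343,  1.525, -0.   ,  1.275, -0.146]), 'dq': array([ 0.001, -0.003, -0.002,  0.001, -0.001, -0.001]), 'joint_efforts': array([ 2.0000e-03, -4.3200e+01, -2.4469e+01,  7.2000e-02,  5.3000e-02,
       -0.0000e+00]), 'eef_pos': array([ 0.223, -0.475,  0.226]), 'tool_rot': array([-3.065, -0.685,  0.   ]), 'contact_force': array([ 0.142, -0.19 ,  0.106]), 'ft_torque': array([ 0.047, -0.043, -0.039]), 'grip_force': np.float64(0.0), 'opening': np.float64(0.092)}
```

View pics/top0.png

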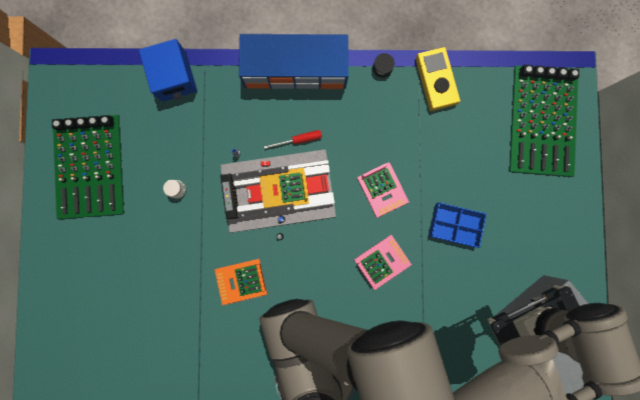

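View pics/side0.png

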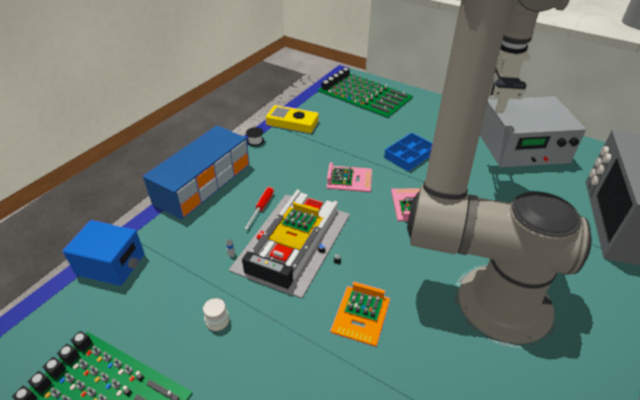

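Top view: the jig is at about (278,190), with the black end block on the left (230,195), so jig +y is roughly world +y. Candidates for the carrier are yellow in the jig (287,188), orange (240,282), pink (383,188) and (383,262), and the yellow multimeter (438,80). I choose the yellow one in the jig, and check it in a close crop.

```bash
cat > h.py <<'E'
import numpy as np,cv2
from plant import env,camera,camera_model
def ray(m,uv,z):
    uv=np.atleast_2d(uv).astype(float); d=np.c_[(uv[:,0]-m['cx'])/m['fx'],(uv[:,1]-m['cy'])/m['fy'],np.ones(len(uv))]@m['R']
    c=-m['R'].T@m['t']; return c+d*((z-c[2])/d[:,2])[:,None]
E
python3 - <<'E'
from h import *
f=np.load('top0.npz');p=f['p'];m=camera_model('top')
hsv=cv2.cvtColor(p,cv2.COLOR_RGB2HSV); H,S,V=[hsv[...,i].astype(int) for i in range(3)]
roi=np.zeros(H.shape,bool); roi[145:236,215:342]=1
def big(mask):
    n,l,s,c=cv2.connectedComponentsWithStats((mask&roi).astype(np.uint8)); i=1+np.argmax(s[1:,4]); return l==i
# whole jig base (non-bench)
teal=(H>70)&(H<100)&(S>70)
b=big(~teal); b=cv2.morphologyEx(b.astype(np.uint8),cv2.MORPH_OPEN,np.ones((7,7)))
for name,mask,z in (("base",b>0,.006),("yellow",big((H>18)&(H<32)&(S>130)&(V>120)),.036),("redL",big(((H<6)|(H>174))&(S>150)&(V>90)),.028),):
    ys,xs=np.nonzero(mask); P=ray(m,np.c_[xs,ys],z)[:,:2]
    r=cv2.minAreaRect((P*1000).astype(np.float32)); print(name,len(xs),xs.min(),xs.max(),ys.min(),ys.max(),r); print(cv2.boxPoints(r).round(1).tolist())
c=p[140:240,210:345,::-1]; cv2.imwrite('pics/crop1.png',cv2.resize(c,None,fx=5.8,fy=5.8,interpolation=cv2.INTER_CUBIC))
E
```

```text
base 7578 221 335 150 232 ((528.7444458007812, 109.80367279052734), (204.24732971191406, 319.4638977050781), 8.511466026306152)
[[404.1000061035156, 252.6999969482422], [451.3999938964844, -63.29999923706055], [653.4000244140625, -33.099998474121094], [606.0999755859375, 282.8999938964844]]
yellow 810 260 308 168 207 ((532.3147583007812, 89.64720153808594), (103.13731384277344, 129.47506713867188), 8.289602279663086)
[[472.0, 146.3000030517578], [490.6000061035156, 18.200000762939453], [592.7000122070312, 33.0], [574.0, 161.10000610351562]]
redL 333 306 327 175 193 ((545.9171142578125, -4.895694732666016), (46.87586975097656, 58.4943733215332), 8.200199127197266)
[[518.5, 20.700000762939453], [526.9000244140625, -37.20000076293945], [573.2999877929688, -30.5], [564.9000244140625, 27.399999618530273]]
```

View pics/crop1.png

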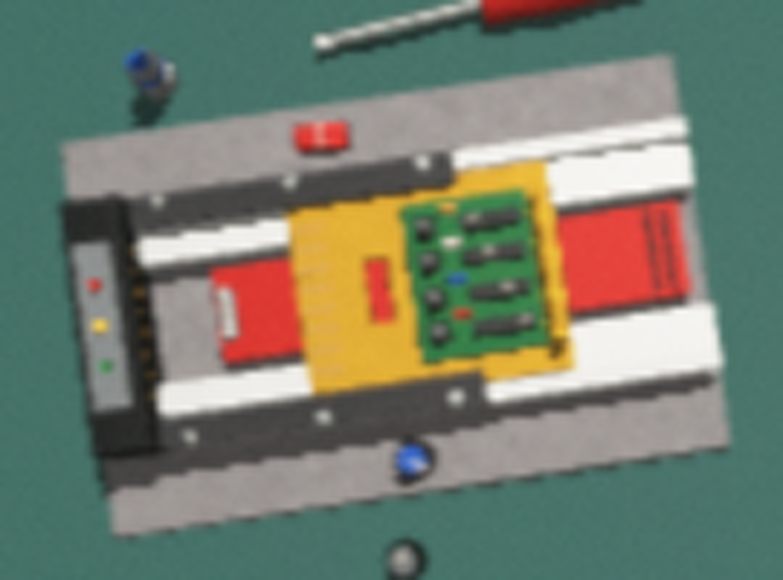

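The crop shows the yellow carrier on the track, its tail wall at about (560,265) in the crop. The red bar's free end is at (690,250), and the tooth and end block are on the left. The measured sizes match: 103x129 mm for the carrier and 47 mm for the bar. Jig yaw is 8.3°, its origin about (0.526,0.130), and the carrier tail is at jig y≈-106. Next I approach above the bar with the fingers shut and tool y along jig x.

Emit:
{"api": "arm_command", "payload": {
  "translation": [
    [0.41,0.6,0],
    [0.41,0.6,0],
    [0.41,0.6,0],
    [0.41,0.6,0],
    [0.41,0.6,0]
  ],
  "angular": [
    [0,0,0.937],
    [0,0,0.937],
    [0,0,0.937],
    [0,0,0.937],
    [0,0,0.937]
  ],
  "claw": 0,
  "newtons": 20
}}

```text
clock: 0.72
eef_pos: [0.347, -0.2937, 0.2265]
tool_rot: [-2.805, -1.413, 0.0]
contact_force: [-0.1, -0.3, 0.1]
opening: 0.0463
grip_force: 0.0
```

Emit:
{"api": "arm_command", "payload": {
  "translation": [
    [0.41,0.6,0],
    [0.41,0.6,0],
    [0.41,0.6,0],
    [0.41,0.6,0],
    [0.41,0.6,0]
  ],
  "angular": [
    [0,0,0.937],
    [0,0,0.937],
    [0,0,0.937],
    [0,0,0.937],
    [0,0,0.937]
  ]
}}

```text
clock: 1.35
eef_pos: [0.4701, -0.1137, 0.2265]
tool_rot: [-2.378, -2.053, 0.0]
contact_force: [0.1, -0.3, -0.4]
opening: 0.0009
grip_force: 0.0
```

Emit:
{"api": "arm_command", "payload": {
  "translation": [
    [0.41,0.6,0],
    [0.41,0.6,0],
    [0.41,0.6,0],
    [0,0,0],
    [0,0,0]
  ],
  "angular": [
    [0,0,0.937],
    [0,0,0.937],
    [0,0,0.937],
    [0,0,0],
    [0,0,0]
  ]
}}

```text
clock: 1.98
eef_pos: [0.5428, -0.0073, 0.2263]
tool_rot: [-2.055, -2.375, 0.002]
contact_force: [-0.3, -0.3, -0.0]
opening: 0.0006
grip_force: 0.0
```

```bash
python3 - <<'E'
from h import *
from scipy.spatial.transform import Rotation as Ro
o=env.get_obs(); m=camera_model('wrist'); p,d=camera('wrist'); cv2.imwrite('pics/w1.png',p[:,:,::-1]); np.savez('w1.npz',p=p,d=d,**m)
print(o['clock'],o['eef_pos'],o['tool_rot'],o['contact_force'],o['opening']); print(Ro.from_rotvec(o['tool_rot']).as_matrix().round(3)); print(-m['R'].T@m['t'])
hsv=cv2.cvtColor(p,cv2.COLOR_RGB2HSV); H,S,V=[hsv[...,i].astype(int) for i in range(3)]
def comps(mask,z):
    n,l,s,c=cv2.connectedComponentsWithStats(mask.astype(np.uint8))
    for i in range(1,n):
        if s[i,4]>1500:
            ys,xs=np.nonzero(l==i); P=ray(m,np.c_[xs,ys],z)[:,:2]
            r=cv2.minAreaRect((P*1000).astype(np.float32)); print(s[i],r, cv2.boxPoints(r).round(1).tolist())
comps((H>18)&(H<32)&(S>130)&(V>100),.036); comps(((H<6)|(H>174))&(S>150)&(V>80),.028)
E
```

```text
1.975 [ 0.54282668 -0.00726677  0.22627061] [-2.05507991e+00 -2.37515187e+00  1.50462531e-03] [-0.27073329 -0.34010313 -0.03561968] 0.0005970487800059749
[[-0.144  0.99  -0.001]
 [ 0.99   0.144 -0.   ]
 [-0.    -0.001 -1.   ]]
[0.5315019  0.07193533 0.38361659]
[ 278   38   88  123 6116] ((533.9039916992188, 88.18502807617188), (103.87358856201172, 132.93869018554688), 8.373642921447754) [[472.79998779296875, 146.39999389648438], [492.20001220703125, 14.899999618530273], [595.0, 30.0], [575.5999755859375, 161.5]]
[ 141  326  285   12 2433] ((524.9088745117188, -239.93133544921875), (428.8902587890625, 20.065967559814453), 8.40418815612793) [[311.29998779296875, -261.29998779296875], [314.20001220703125, -281.20001220703125], [738.5, -218.5], [735.5999755859375, -198.6999969482422]]
```

View pics/w1.png

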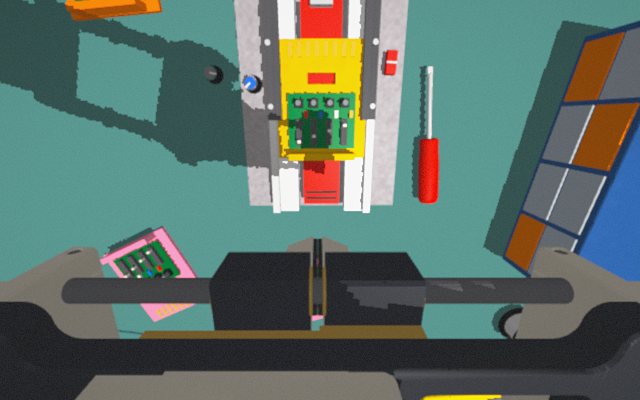

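The wrist view agrees with the top view: carrier at (322,100), bar free end at (322,180), fingers shut above the bar. Now I descend and press.

Emit:
{"api": "arm_command", "payload": {
  "translation": [
    [0.07,0.01,-0.75],
    [0,0,-0.75],
    [0,0,-0.75],
    [0,0,-0.7],
    [0,0,0]
  ],
  "angular": [
    [0,0,0],
    [0,0,0],
    [0,0,0],
    [0,0,0],
    [0,0,0]
  ]
}}

```text
clock: 2.65
eef_pos: [0.5449, -0.0072, 0.0474]
tool_rot: [-2.054, -2.37, 0.006]
contact_force: [-0.5, 0.0, 0.9]
opening: 0.0009
grip_force: 0.0
```

Emit:
{"api": "arm_command", "payload": {
  "translation": [
    [0,0,-0.2],
    [0,0,-0.15],
    [0,0,-0.1],
    [0,0,0],
    [0,0,0]
  ],
  "angular": [
    [0,0,0],
    [0,0,0],
    [0,0,0],
    [0,0,0],
    [0,0,0]
  ]
}}

```text
clock: 3.28
eef_pos: [0.5482, -0.0067, 0.0234]
tool_rot: [2.054, 2.375, 0.001]
contact_force: [-0.2, -2.8, 4.1]
opening: 0.0006
grip_force: 1.8
```

Emit:
{"api": "arm_command", "payload": {
  "translation": [
    [0,0,-0.05],
    [0,0,-0.05],
    [0,0,-0.03],
    [0,0,0],
    [0,0,0]
  ],
  "angular": [
    [0,0,0],
    [0,0,0],
    [0,0,0],
    [0,0,0],
    [0,0,0]
  ]
}}

```text
clock: 3.9
eef_pos: [0.5482, -0.0067, 0.016]
tool_rot: [2.054, 2.375, 0.001]
contact_force: [-0.6, -2.7, 13.0]
opening: 0.0003
grip_force: 6.4
```

The bar is bottomed (top at z 16 mm, 13 N). I ease off slightly and push along jig +y.

Emit:
{"api": "arm_command", "payload": {
  "translation": [
    [-0.024,0.165,0.01],
    [-0.024,0.165,0],
    [-0.024,0.165,0],
    [-0.024,0.165,0],
    [0,0,0]
  ],
  "angular": [
    [0,0,0],
    [0,0,0],
    [0,0,0],
    [0,0,0],
    [0,0,0]
  ]
}}

```text
clock: 4.53
eef_pos: [0.5427, 0.0333, 0.0162]
tool_rot: [2.053, 2.375, 0.002]
contact_force: [0.7, -1.6, 8.5]
opening: 0.0003
grip_force: 4.0
```

Emit:
{"api": "arm_command", "payload": {
  "translation": [
    [-0.024,0.165,0],
    [-0.024,0.165,0],
    [-0.024,0.165,0],
    [-0.024,0.165,0],
    [0,0,0]
  ],
  "angular": [
    [0,0,0],
    [0,0,0],
    [0,0,0],
    [0,0,0],
    [0,0,0]
  ]
}}

```text
clock: 5.15
eef_pos: [0.5369, 0.0729, 0.0162]
tool_rot: [2.053, 2.375, 0.002]
contact_force: [0.5, -1.7, 8.9]
opening: 0.0004
grip_force: 4.2
```

```bash
python3 - <<'E'
from h import *
o=env.get_obs(); print(o['eef_pos'],o['contact_force'])
p,d=camera('side'); cv2.imwrite('pics/s2.png',cv2.resize(p[180:300,220:360,::-1],None,fx=5,fy=5,interpolation=cv2.INTER_CUBIC))
E
```

```text
[0.53693162 0.07290691 0.01620998] [ 0.46748018 -1.74377841  8.89252957]
```

View pics/s2.png

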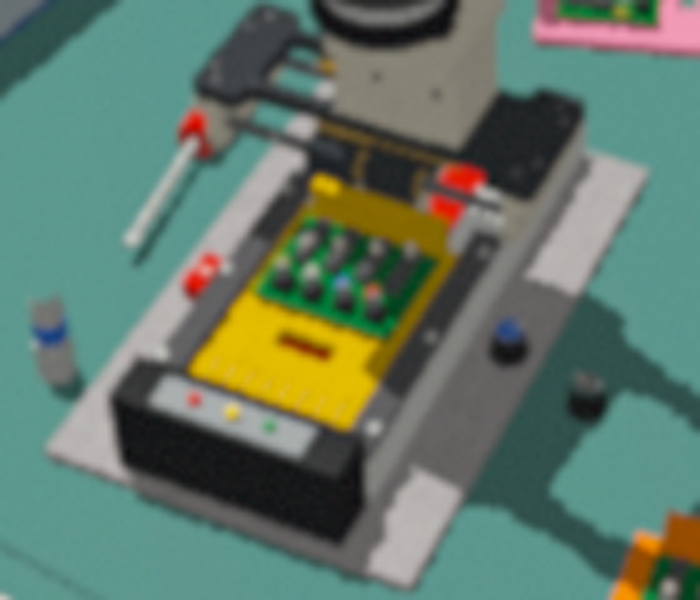

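The side view shows the carrier under the lips and close to the end block (window at (305,345) in the crop), pushed squarely. I go on gently until it meets the stop.

Emit:
{"api": "arm_command", "payload": {
  "translation": [
    [-0.02,0.11,0],
    [-0.015,0.1,0],
    [-0.01,0.06,0],
    [0,0,0]
  ],
  "angular": [
    [0,0,0],
    [0,0,0],
    [0,0,0],
    [0,0,0]
  ]
}}

```text
clock: 5.7
eef_pos: [0.5344, 0.0884, 0.0162]
tool_rot: [2.053, 2.375, 0.001]
contact_force: [1.2, -5.2, 8.4]
opening: 0.0004
grip_force: 4.1
```

Emit:
{"api": "arm_command", "payload": {
  "translation": [
    [-0.006,0.04,0],
    [-0.006,0.04,0],
    [0,0,0]
  ],
  "angular": [
    [0,0,0],
    [0,0,0],
    [0,0,0]
  ]
}}

```text
clock: 6.08
eef_pos: [0.5348, 0.0886, 0.0165]
tool_rot: [2.049, 2.372, -0.004]
contact_force: [3.0, -30.5, 8.8]
opening: 0.0005
grip_force: 18.7
```

The carrier is hard against the stop (30 N, no further travel). I back off the wall, then lift clear.

Emit:
{"api": "arm_command", "payload": {
  "translation": [
    [0.011,-0.08,0],
    [0.016,-0.11,0],
    [0,0,0]
  ],
  "angular": [
    [0,0,0],
    [0,0,0],
    [0,0,0]
  ]
}}

```text
clock: 6.45
eef_pos: [0.5348, 0.083, 0.0162]
tool_rot: [2.056, 2.375, 0.003]
contact_force: [-0.1, 1.8, 9.1]
opening: 0.0004
grip_force: 4.7
```

Emit:
{"api": "arm_command", "payload": {
  "translation": [
    [0,0,0.3],
    [0,0,0.6],
    [0,-0.5,0.9],
    [0,-0.9,0.7],
    [0,-0.9,0.2]
  ],
  "angular": [
    [0,0,0],
    [0,0,0],
    [0,0,0],
    [0,0,0],
    [0,0,0]
  ]
}}

```text
clock: 7.08
eef_pos: [0.5348, -0.0516, 0.176]
tool_rot: [2.052, 2.376, 0.003]
contact_force: [0.9, -0.0, 0.4]
opening: 0.0006
grip_force: 0.0
```

Emit:
{"api": "arm_command", "payload": {
  "translation": [
    [0,-1,0],
    [0,-0.5,0],
    [0,0,0],
    [0,0,0]
  ],
  "angular": [
    [0,0,0],
    [0,0,0],
    [0,0,0],
    [0,0,0]
  ]
}}

```text
clock: 7.58
eef_pos: [0.5338, -0.1398, 0.1732]
tool_rot: [-2.054, -2.375, -0.0]
contact_force: [0.5, -0.3, -0.4]
opening: 0.0003
grip_force: 0.0
```

```bash
python3 - <<'E'
from h import *
o=env.get_obs(); print(o['clock'],o['eef_pos'],o['contact_force'])
a,_=camera('top'); b,_=camera('side')
f=lambda c:cv2.resize(c[:,:,::-1],(390,560*390//390),interpolation=cv2.INTER_CUBIC)
A=cv2.resize(a[140:240,210:345,::-1],None,fx=3,fy=3,interpolation=cv2.INTER_CUBIC); B=cv2.resize(b[180:300,225:355,::-1],None,fx=3,fy=3,interpolation=cv2.INTER_CUBIC)
h=max(A.shape[0],B.shape[0]); A=np.pad(A,((0,h-A.shape[0]),(0,0),(0,0))); cv2.imwrite('pics/end.png',np.hstack([A,B]))
E
```

```text
7.575 [ 0.53378183 -0.1398236   0.17319699] [ 0.49653066 -0.3021507  -0.39416938]
```

View pics/end.png

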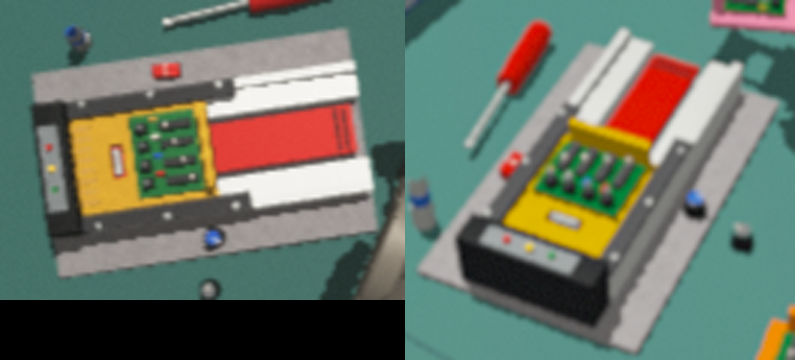

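The carrier is home, with the steel tooth showing up through the window (top view (118,160), side view (565,220)). The other things have not moved and the arm is clear.

```bash
python3 -c "
from plant import env
print(env.close_job())"
```

```text
the job is handed in; nothing more can be done
None
```

The carrier is home against the end block with the catch up through its window, the arm is clear and the job is handed in; no verdict was returned.

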